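Move the wax pot to the freed warmer place

ROBOT

A 7-joint arm with a two-finger parallel gripper is mounted at the origin on the work surface. World frame = base frame: x ahead of the robot, y to its left, z up, the work surface at z = 0. Lengths are in m, angles in rad, forces in N, time in s.
With the tool pointing down it reaches from about 0.425 to 0.95 m from the base axis. Payload 16.7 kg.
Tool frame: the origin (TCP) lies midway between the tips of the shut fingers; the grasp point (between the pads) lies 19 mm behind it; z points along the fingers, y is the line along which they close (so a half turn about z gives the same grasp; the last joint's range is limited). The gripper opens to 94 mm and grips with 3 to 60 N. Pads are 16 mm wide; open, the fingers measure 119 mm over their backs; the gripper's body (75 mm by 177 mm) begins 78 mm behind the grasp point.
Start: joints at [1.139, 0.426, 0.074, 1.606, -0.034, 1.111, -0.067], TCP at [0.188, -0.648, 0.205] pointing down, gripper open.
Joint ranges: [-2.85, 2.85], [-0.5, 2.14], [-1.23, 1.37], [0.21, 2.46], [-1.02, 4.16], [0.16, 2.05], [-2.73, 2.73]. Speed limits (rad/s): [1.89, 1.89, 2.39, 2.39, 3.01, 3.01, 3.01].

INTERFACE

Orientations are given as a rotation vector (axis times angle).
In Python, from station import ctrl, cams, silhouettes, place_of gives the robot as it stands.
- The arm moves only by the shell command python3 -m jog 'ROWS'. ROWS is JSON, a list of rows, each a list of 7 numbers: the shift along the tool's x, y, z in cm, then the turn, a rotation vector about the tool's x, y, z in rad, then the closure, from 0 (fully open) to 1 (shut). In form: [[tx, ty, tz, wx, wy, wz, jaw], ...]. A call has 1 to 12 rows; each row shifts and turns the commanded pose from where the row before left it, along the tool's axes as they then stand; what a row does not reach is not made up. A row lasts 1/10 s, in which the tool goes at most 50 mm and 8.59 degrees, less where a joint would pass 70% of its speed; a pose out of reach is approached as far as the arm can. A call is refused whole if a number of a shift passes 5 or a number of a turn 0.15, either way. A call with a gripper value outside its range is refused whole. The fingers move at their own pace and stop on an object; the grip force is fixed at half the most. Time passes only in rows, so rows that do not move let the fingers close. It gives the time, the measured TCP pose, the force, the opening and the grip force at its end, in the units of the state.
- ctrl.get_state(): the state, without advancing time (a new reading comes with each control period).
- cams.get_image(name): name is "scene" or "top" or "wrist"; returns the picture (420x560x3 uint8, red, green, blue); there is no depth.
- cams.calibration(name): a dict with "vertical_fov" (degrees; the focal length in pixels is half the picture's height over the tangent of half this angle, whatever the lens; pixels are square), "cx", "cy" (the principal point, pixels), "position" and "rotation" of the camera in the world. Camera axes: x right, y up, looking along -z (the intrinsics and any distortion apply to the point x, -y, -z); pixel columns grow to the right and rows downward; lengths in m; the calibration is good to about 2 mm. A picture is of the moment at which its call begins: read the wrist's pose just before it. calibration takes no time and is no camera call; for the wrist camera it gives the pose at the moment of the call.
- ctrl.sign_off(): hands the job in; it is judged then, once.
Trained networks look in the newest picture that a camera, given by its name, has taken for a name from the list of things; names that differ only in an ending like _2 or _b are one class to them, and where a whole thing is asked for, a point or a joint stands for the part that bears it (a point fixed in the world has none). Each returns a list of dicts, best first, with "confidence" (0 to 1); they miss things now and then, are a little off and sometimes report something else, mostly with a low value. They report only what shows in the picture. A call takes as long as a camera call. They do not tell look-alikes from the thing itself.
- silhouettes(thing, camera): "pixels" (420x560 bool, what is visible of it) and "uv" ([column, row] in pixels, amid what is visible of it).
- place_of(thing, camera): "uv" ([column, row] in pixels: a listed point, or the origin of a listed thing).
The state is a dict: "time": time; "joint_pos": joint angles; "joint_vel": joint speeds; "joint_efforts": joint torques, N m; "tool_pos": TCP position; "eef_rot": TCP orientation; "wrist_force": force on the tool from outside, world axes, zero at the start; "wrist_torque": the same for the moment, N m; "grip_width": opening from 0.0 (shut) to 1.0 (fully open); "finger_force": force on a finger pad.
Only numpy, scipy, OpenCV 4.12 (cv2) and the standard library are available. Lean on these libraries where they do the work, as an engineer would, in place of code of your own. Each camera call takes 0.05 s, during which the arm holds its last target. There are 200 camera calls.

TASK

On the two-place wax warmer a red folded marker blocks one place and the lidded wax pot stands on the other. Hang the marker astride the bar of the rail stand so that it hangs freely by its fold, then slide the pot across the warmer, never lifting or tipping it, onto the freed place and on back until its side presses against the sprung copper probe pad behind that place. Press it on gently, let go so that it stays there touching the pad, and leave the drinking cup, the polish bottle and the jar where they are.

Things in the scene. Friction and masses are not known exactly. Their poses are not given: they have to be found in the camera images.
- warmer: white two-place wax warmer, a flat slab 230 mm (x) x 380 mm (y) x 30 mm high, fixed to the table; origin under its centre, +x towards the back where the two probe clamps stand, +y to its left; smooth top at 30 mm, flat all over, with two round grey places 150 mm across
- place_left (a point): centre of the left (+y) marked place, on the warmer top (z 30 mm); the places are 190 mm apart
- place_right (a point): centre of the right (-y) marked place, on the warmer top
- bracket_left: grey clamp block, 26 x 44 x 56 mm, on the warmer behind the left place; origin under its centre, axes as the warmer. Its steel sleeve (18 mm thick) points to -x and carries a sprung copper pad, 30 wide x 22 high, centred 34 mm above the warmer top. Pad face 44 to 64 mm in front (-x) of this origin: the setting is NOT reported. The pad yields 8 mm (0.8 to 2 N), then is solid
- bracket_right: grey clamp block, 26 x 44 x 56 mm, on the warmer behind the right place; origin under its centre, axes as the warmer. Its steel sleeve (18 mm thick) points to -x and carries a sprung copper pad, 30 wide x 22 high, centred 34 mm above the warmer top. Pad face 44 to 64 mm in front (-x) of this origin: the setting is NOT reported. The pad yields 8 mm (0.8 to 2 N), then is solid
- pot: closed round aluminium wax pot with a pink, slightly domed lid fixed on it: straight side, 96 mm across (too wide for the gripper), side 56 mm high, 69 mm high in all, about 0.7 kg, no handle; origin under its centre. It starts on one of the places, clear of the pad, and has to end on the other
- marker: red folded marker, a small open tent of 4 mm plastic: 80 mm long along y (its fold), feet 70 mm apart along x, fold at 71 mm, about 90 g; black grip fin on top (8 mm thick along x, 44 mm along y, 68 to 102 mm high); origin on the ground under its centre. It starts on the place that the pot has to go to
- marker_fin (a point): point in the middle of the marker's grip fin, 90 mm above the marker's origin; same axes as the marker
- marker_seat (a point): point under the marker's fold, 52.8 mm above its origin: when it hangs on the bar the bar's axis passes here, along the marker's y
- rail: steel rail stand fixed to the table: a horizontal round bar 12 mm thick and 200 mm long on two posts; origin on the table under the middle of the bar, the bar runs along its y axis
- rail_mid (a point): middle of the bar, on its axis, 140 mm above the table; the bar runs along y
- cup: red drinking cup with a white lid, 80 mm across, 104 mm high, loose; origin under its centre; leave alone
- polish: plum-coloured nail polish bottle with black cap, 34 mm across, 75 mm high, loose; origin under its centre; leave alone
- jar: white jar with black lid, 60 mm across, 42 mm high, loose; origin under its centre; leave alone
Mind the look-alikes: they are no part of the job. There is more than one size of the marker; the job needs the smallest.

How it is judged:
By the outcome, as a careful person would: the job done as asked, in the order asked, and still so for the second after the job is handed in, with the robot touching nothing.
It also fails if it takes over 72 s, if anything falls off the work surface, if the arm or the gripper's body presses on something with over 40 N, if the wrist force passes 120 N, or if a joint passes its speed limit or range.

## Working session

There is one attempt and no reset: what is moved stays moved. The work goes in short steps, Python scripts to look and compute and a shell command to move; the robot and the scene stay as the last step left them, time stands still between calls to the robot, and variables do not carry over. Pictures are saved under pics/ and viewed, at most 15 in all, crops included, and the job is handed in when it is done.

```bash
mkdir -p pics; ls; python3 - <<'E'
from station import ctrl,cams
import cv2
for n in ("scene","top"):
    cv2.imwrite(f"pics/{n}0.png",cams.get_image(n)[:,:,::-1])
    c=cams.calibration(n);print(n,c)
print(cams.calibration("wrist"))
s=ctrl.get_state();print(s)
E
```

```text
pics
scene {'vertical_fov': 44.91732366171522, 'cx': 278.74546626530616, 'cy': 211.32527826915066, 'position': array([1.07197516, 0.64171804, 0.86908694]), 'rotation': array([0.37188232, 0.99928576, 2.24844864])}
top {'vertical_fov': 47.55775820597963, 'cx': 280.9934092472346, 'cy': 212.56598131217226, 'position': array([ 0.36089373, -0.00414757,  1.4078707 ]), 'rotation': array([ 0.0869421 , -0.10001361, -1.57565507])}
{'vertical_fov': 68.8782901580229, 'cx': 284.03037664460487, 'cy': 212.95809788375237, 'position': array([ 0.25063439, -0.63003301,  0.3849354 ]), 'rotation': array([-0.19819406,  0.14962807, -1.28041222])}
{'time': 0.1, 'joint_pos': array([ 1.13850671,  0.42665731,  0.07384566,  1.6065328 , -0.03414291,
        1.11081581, -0.06710471]), 'joint_vel': array([-5.50156604e-04,  3.48468516e-04, -9.97744444e-05, -3.09978740e-03,
        2.88195940e-03,  2.31976755e-05,  1.35861142e-03]), 'joint_efforts': array([ 8.50135664e-03, -9.37471175e+01,  3.67736667e+00, -4.55043018e+01,
       -4.84795275e-02,  1.66689616e-02,  1.43588577e-04]), 'tool_pos': array([ 0.18822892, -0.64780898,  0.20485802]), 'eef_rot': array([-3.10912549e+00, -4.42490694e-01,  3.15354741e-04]), 'wrist_force': array([ 0.1548719 , -0.81317851,  0.77145553]), 'wrist_torque': array([-0.03691944,  0.04132505,  0.08217894]), 'finger_force': 0.0, 'grip_width': 1.0008292192586001}
```

View pics/scene0.png

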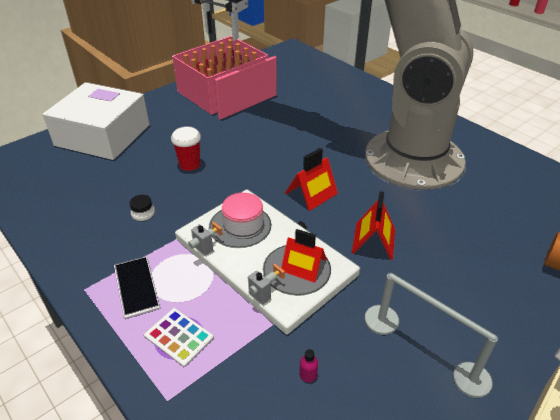

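View pics/top0.png

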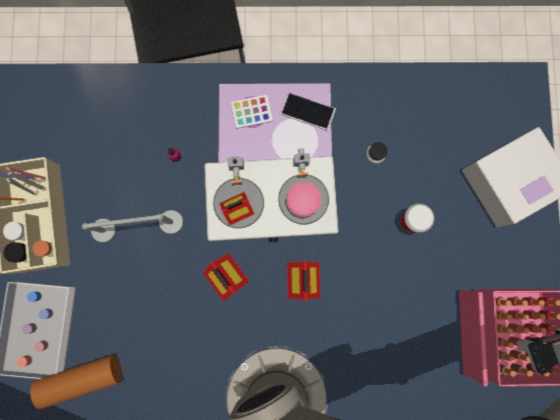

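The scene shows the pot on the warmer's right place (top image 303,200), with the marker on the left place (237,208) and two look-alike markers on the table. The rail is at left (85–170, 222), the polish at (173,154), the jar at (377,152) and the cup at (418,218).

```bash
cat > h.py <<'E'
import numpy as np
from scipy.spatial.transform import Rotation as R
from scipy.optimize import least_squares
def ray(c,uv):
    f=210/np.tan(np.radians(c["vertical_fov"])/2)
    d=np.array([(uv[0]-c["cx"])/f,-(uv[1]-c["cy"])/f,-1.])
    return np.array(c["position"]),R.from_rotvec(c["rotation"]).apply(d)
def atz(c,uv,z):
    p,d=ray(c,uv);return p+d*(z-p[2])/d[2]
def proj(c,P):
    f=210/np.tan(np.radians(c["vertical_fov"])/2)
    q=R.from_rotvec(c["rotation"]).inv().apply(np.asarray(P)-c["position"])
    return np.stack([c["cx"]+f*q[...,0]/-q[...,2],c["cy"]-f*q[...,1]/-q[...,2]],-1)
E
python3 - <<'E'
from station import cams,place_of
from h import *
np.set_printoptions(precision=4,suppress=True)
Z=dict(warmer=0,place_left=.03,place_right=.03,bracket_left=.03,bracket_right=.03,pot=.03,marker=.03,marker_fin=.12,marker_seat=.0828,rail=0,rail_mid=.14,polish=0,jar=0,cup=0)
for n in ("top","scene"):
    cams.get_image(n);c=cams.calibration(n)
    for t,z in Z.items():
        for r in place_of(t,n)[:3]:
            print(n,t,round(r["confidence"],2),np.round(r["uv"],1),atz(c,r["uv"],z)[:2])
E
```

```text
top warmer 0.94 [271.2 201.6] [0.5622 0.0125]
top place_left 0.73 [239.3 202.7] [0.5553 0.1052]
top place_right 0.92 [303.1 200.7] [ 0.56   -0.0811]
top bracket_left 0.73 [235.5 167. ] [0.6614 0.1167]
top bracket_right 0.86 [299.8 158.6] [ 0.6856 -0.0729]
top pot 0.72 [301.4 200.1] [ 0.5618 -0.0761]
top pot 0.53 [303.3 200.5] [ 0.5606 -0.0817]
top marker 0.8 [234. 207.] [0.5427 0.1206]
top marker 0.65 [303.2 280.6] [ 0.3289 -0.0784]
top marker 0.6 [225.4 274.2] [0.3487 0.1443]
top marker_fin 0.81 [236.1 204.1] [0.5388 0.1067]
top marker_fin 0.76 [222.9 276.2] [0.3442 0.1413]
top marker_fin 0.58 [301.7 200. ] [ 0.5489 -0.0722]
top marker_seat 0.92 [223.7 278. ] [0.3388 0.1433]
top marker_seat 0.75 [305.3 281.3] [ 0.3281 -0.0813]
top marker_seat 0.65 [236.5 201.9] [0.5501 0.1088]
top rail 0.88 [140.9 228.1] [0.4855 0.3981]
top rail_mid 0.73 [120.4 221.9] [0.49  0.413]
top polish 0.53 [174.1 157.3] [0.6988 0.3042]
top jar 0.8 [376.5 157.9] [ 0.6936 -0.3063]
top cup 0.76 [412.1 217.4] [ 0.5121 -0.4068]
top cup 0.46 [178.  155.5] [0.7042 0.2926]
scene warmer 0.74 [264.7 255.1] [0.5662 0.0
[... 208 characters left out ...]
.0787]
scene pot 0.45 [304.4 265.4] [0.5376 0.112 ]
scene marker 0.86 [301.8 261.3] [0.5337 0.0993]
scene marker 0.69 [141.6 212.4] [ 0.72   -0.2782]
scene marker 0.59 [371.7 243.2] [0.3743 0.1642]
scene marker_fin 0.68 [304.5 235.5] [0.5377 0.1082]
scene marker_fin 0.66 [379.3 204.3] [0.3445 0.1461]
scene marker_seat 0.87 [309.4 172.3] [ 0.3472 -0.0749]
scene marker_seat 0.75 [303.  248.8] [0.5411 0.1089]
scene marker_seat 0.64 [375.6 219.3] [0.3542 0.1498]
scene rail 0.72 [240. 220.] [ 0.5361 -0.1237]
scene rail_mid 0.73 [437.7 305.8] [0.4951 0.4067]
scene polish 0.62 [308.3 373.6] [0.6993 0.2963]
scene jar 0.91 [139.9 213.9] [ 0.7135 -0.3089]
scene cup 0.59 [186.3 164.5] [ 0.5092 -0.4069]
```

```bash
cat >> h.py <<'E'
def bar(c,m,z):
    "line fit to mask pixels on plane z"
    v,u=np.nonzero(m);P=np.array([atz(c,(a,b),z)[:2] for a,b in zip(u,v)])
    return P
def delta(s,P,yaw=None):
    "tool-axis shift (cm) to world P, and the tool's present axes"
    M=R.from_rotvec(s["eef_rot"]);d=M.inv().apply(np.asarray(P)-s["tool_pos"])*100
    X=M.as_matrix();print("shift cm",d.round(2),"yaw of tool x",round(np.arctan2(X[1,0],X[0,0]),4),"tilt z",X[:,2].round(4))
E
python3 - <<'E'
from station import cams,silhouettes,ctrl
from h import *
import cv2
im=cams.get_image("top");c=cams.calibration("top")
for t in("rail","warmer","marker","pot"):
    for r in silhouettes(t,"top")[:3]:
        m=r["pixels"].astype(np.uint8);v,u=np.nonzero(m)
        print(t,round(r["confidence"],2),r["uv"],u.min(),u.max(),v.min(),v.max(),m.sum())
        if t=="warmer":
            b=cv2.boxPoints(cv2.minAreaRect(np.c_[u,v].astype(np.float32)))
            print([atz(c,q,.03)[:2].round(4) for q in b])
crop=np.hstack([cv2.resize(im[190:250,75:190],None,fx=3.4,fy=3.4,interpolation=2),cv2.resize(im[190:250,200:315],None,fx=3.4,fy=3.4,interpolation=2)])
cv2.imwrite("pics/crop1.png",crop[:,:,::-1])
delta(ctrl.get_state(),(.50,.10,.33))
E
```

```text
rail 0.8 [129.3, 226.6] 82 182 210 241 1181
warmer 0.94 [267.9, 192.1] 204 336 148 241 8451
[array([0.6968, 0.219 ]), array([ 0.7245, -0.1657]), array([ 0.4557, -0.1801]), array([0.4299, 0.1959])]
warmer 0.38 [417.1, 216.6] 400 433 204 231 741
[array([ 0.5485, -0.3644]), array([ 0.5479, -0.4611]), array([ 0.4687, -0.4575]), array([ 0.4694, -0.3614])]
marker 0.93 [233.7, 208.8] 220 252 194 223 625
marker 0.65 [302.2, 281.7] 287 319 261 298 1165
marker 0.56 [225.3, 275.2] 203 246 254 299 1234
pot 0.96 [304.3, 199.5] 285 320 182 217 1019
shift cm [ 50.81 -63.15 -12.45] yaw of tool x 0.2828 tilt z [-0.e+00  1.e-04 -1.e+00]
```

View pics/crop1.png

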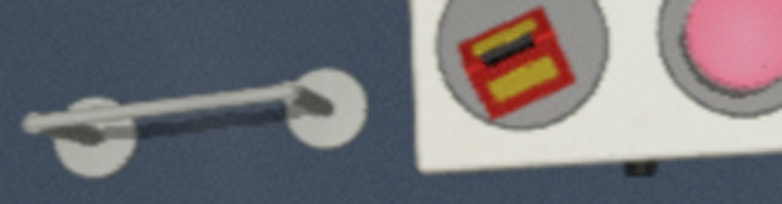

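The rail bar runs from (83,226) to (162,216), and the marker's fold slopes from about (217,208) to (233,201), so its yaw is about 0.4 rad. I'll move above the marker and use the wrist camera.

```bash
python3 -m jog '[[2.8,-3.5,-0.7,0,0,0,0],[2.8,-3.5,-0.7,0,0,0,0],[2.8,-3.5,-0.7,0,0,0,0],[2.8,-3.5,-0.7,0,0,0,0],[2.8,-3.5,-0.7,0,0,0,0],[2.8,-3.5,-0.7,0,0,0,0],[2.8,-3.5,-0.7,0,0,0,0],[2.8,-3.5,-0.7,0,0,0,0],[2.8,-3.5,-0.7,0,0,0,0],[2.8,-3.5,-0.7,0,0,0,0],[2.8,-3.5,-0.7,0,0,0,0],[2.8,-3.5,-0.7,0,0,0,0]]'
python3 -m jog '[[2.8,-3.5,-0.7,0,0,-0.14,0],[2.3,-3.8,-0.7,0,0,-0.14,0],[1.7,-4.1,-0.7,0,0,-0.14,0],[1.1,-4.3,-0.7,0,0,-0.14,0],[0,0,0,0,0,-0.14,0],[0,0,0,0,0,-0.14,0],[0,0,0,0,0,-0.14,0],[0,0,0,0,0,-0.14,0],[0,0,0,0,0,-0.14,0],[0,0,0,0,0,-0.14,0],[0,0,0,0,0,-0.14,0],[0,0,0,0,0,-0.14,0]]'
python3 - <<'E'
from station import cams,silhouettes,ctrl,place_of
from h import *
import cv2
s=ctrl.get_state();print(s["time"],s["tool_pos"],s["joint_pos"].round(2))
delta(s,(.54,.107,.30))
c=cams.calibration("wrist");im=cams.get_image("wrist");cv2.imwrite("pics/w1.png",im[:,:,::-1])
np.set_printoptions(precision=4,suppress=True)
for t,z in dict(marker=.03,marker_fin=.12,marker_seat=.0828,place_left=.03,bracket_left=.03).items():
    for r in place_of(t,"wrist")[:3]:print(t,round(r["confidence"],2),np.round(r["uv"],1),atz(c,r["uv"],z)[:2])
t=cams.calibration("top")
a,b=atz(t,(83.2,225.9),.14),atz(t,(162.4,216.5),.14);print(a,b,(a+b)/2,np.linalg.norm(a-b),"yaw",np.arctan2(-(a-b)[0],(a-b)[1]))
E
```

```text
time: 3.05
tool_pos: [0.3941, -0.1493, 0.2901]
eef_rot: [3.11, 0.442, 0.001]
wrist_force: [0.9, -0.7, 0.0]
grip_width: 0.999
finger_force: 0.0
time: 4.25
tool_pos: [0.3894, 0.0181, 0.3176]
eef_rot: [1.739, 2.616, 0.0]
wrist_force: [0.6, -0.3, 0.6]
grip_width: 1.0
finger_force: 0.0
4.25 [0.38939283 0.01807737 0.31764015] [ 0.28 -0.14 -0.43  2.01 -0.06  1.26  0.27]
shift cm [ 2.37 17.33  1.77] yaw of tool x 1.9685 tilt z [ 4.e-04 -0.e+00 -1.e+00]
marker 0.87 [290.   96.1] [0.3465 0.1393]
marker 0.74 [229.4 223.6] [ 0.3328 -0.0728]
marker 0.55 [400.  165.8] [0.5391 0.1126]
marker_fin 0.66 [288.7  79.3] [0.341  0.1438]
marker_fin 0.65 [425.7 174.7] [0.5394 0.1087]
marker_fin 0.57 [215.  246.3] [ 0.332  -0.0796]
marker_seat 0.93 [286.6  86.9] [0.34   0.1409]
marker_seat 0.71 [413.8 171.8] [0.5401 0.1089]
marker_seat 0.69 [225.1 234.9] [ 0.3364 -0.0736]
bracket_left 0.67 [471.3 199.1] [0.6652 0.1101]
[0.48   0.5114 0.14  ] [0.5038 0.3016 0.14  ] [0.4919 0.4065 0.14  ] 0.21117034817953562 yaw 0.11299395896632866
```

View pics/w1.png

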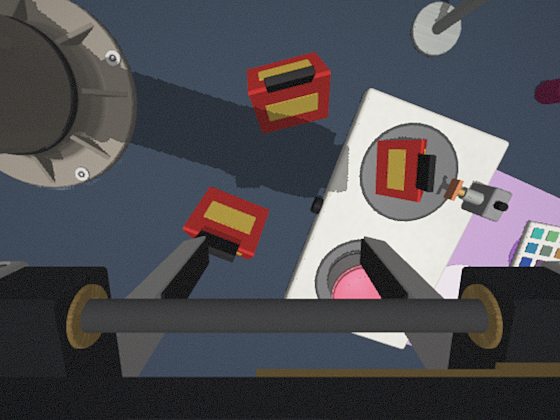

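The wrist view shows the warmer marker with its fin at (428,172), running vertically in the picture, and bracket_left at (485,198) with its copper pad at (452,188).

```bash
python3 -m jog '[[0.5,3.5,1.5,0,0,0,0],[0.5,3.5,2,0,0,0,0],[0.5,3.5,2,0,0,0,0],[0.5,3.5,2,0,0,0,0],[0.4,3.3,2,0,0,0,0],[0,0,0,0,0,0,0],[0,0,0,0,0,0,0]]'
cat > look.py <<'E'
from station import cams,silhouettes,ctrl,place_of
from h import *
import cv2,sys
np.set_printoptions(precision=4,suppress=True)
s=ctrl.get_state();print(s["time"],s["tool_pos"],s["joint_pos"].round(2))
c=cams.calibration("wrist");im=cams.get_image("wrist");cv2.imwrite(f"pics/{sys.argv[1]}.png",im[:,:,::-1])
for a in sys.argv[2:]:
    t,z=a.split("=")
    for r in place_of(t,"wrist")[:2]:print(t,round(r["confidence"],2),np.round(r["uv"],1),atz(c,r["uv"],float(z))[:2])
E
python3 look.py w2 marker_fin=.12 marker_seat=.0828 marker=.03 place_left=.03 bracket_left=.03 warmer=0 bracket_right=.03 pot=.03
```

```text
time: 5.25
tool_pos: [0.5398, 0.1066, 0.2217]
eef_rot: [-1.747, -2.609, 0.001]
wrist_force: [-1.2, -0.2, 0.5]
grip_width: 1.0
finger_force: 0.0
5.25 [0.5398 0.1066 0.2217] [ 0.14  0.25 -0.53  1.84  0.14  1.09 -0.05]
marker_fin 0.92 [285.2 209.5] [0.5384 0.1093]
marker_fin 0.75 [88.1 88.7] [0.3402 0.1429]
marker_seat 0.91 [285.1 202.6] [0.5387 0.1085]
marker_seat 0.58 [118.   98.2] [0.3467 0.1424]
marker 0.93 [ 96.  257.9] [ 0.3448 -0.062 ]
marker 0.91 [148.5 102.7] [0.3528 0.1469]
place_left 0.27 [285.8 202. ] [0.5434 0.0999]
bracket_left 0.67 [378.8 229.6] [0.6655 0.112 ]
bracket_left 0.27 [286.  191.4] [0.5385 0.1122]
warmer 0.83 [278.5 263.6] [0.5701 0.0092]
bracket_right 0.56 [322.8 353. ] [ 0.6736 -0.0789]
pot 0.68 [246.4 325.7] [ 0.5596 -0.0797]
```

View pics/w2.png

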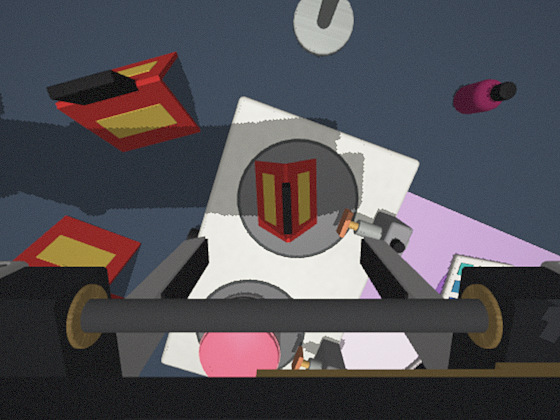

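The fin lies along the image's vertical axis at column 286, from (286,185) to (286,238), so it is aligned with the tool. I'll descend and grip it.

```bash
python3 -m jog '[[0.2,0,2.9,0,0,0,0],[0,0,2.9,0,0,0,0],[0,0,2.9,0,0,0,0],[0,0,2.2,0,0,0,0],[0,0,0.8,0,0,0,0],[0,0,0,0,0,0,0.9],[0,0,0,0,0,0,1],[0,0,0,0,0,0,1],[0,0,0,0,0,0,1],[0,0,0,0,0,0,1],[0,0,0,0,0,0,1],[0,0,0,0,0,0,1]]'
python3 -m jog '[[0,0,0,0,0,0,1],[0,0,0,0,0,0,1],[0,0,0,0,0,0,1]]'
```

```text
time: 6.9
tool_pos: [0.5394, 0.1082, 0.1057]
eef_rot: [1.746, 2.611, 0.0]
wrist_force: [-0.8, -0.4, -0.2]
grip_width: 0.444
finger_force: 0.0
time: 7.2
tool_pos: [0.5393, 0.1082, 0.1055]
eef_rot: [-1.746, -2.611, 0.0]
wrist_force: [-0.4, -0.5, -0.2]
grip_width: 0.186
finger_force: 0.0
```

```bash
python3 -m jog '[[0,0,0,0,0,0,1],[0,0,0,0,0,0,1],[0,0,0,0,0,0,1],[0,0,0,0,0,0,1]]'
```

```text
time: 7.6
tool_pos: [0.5393, 0.1082, 0.1055]
eef_rot: [-1.746, -2.611, 0.0]
wrist_force: [-0.2, 0.2, -0.8]
grip_width: 0.082
finger_force: 30.0
```

```bash
python3 -m jog '[[0,0,-1,0,0,0,1],[0,0,-2.5,0,0,0,1],[0,0,-4,0,0,0,1],[0,0,-4,0,0,0,1],[0,0,-3.5,0,0,0,1],[2,0.5,-1.5,0,0,0,1],[3.3,0.83,0,0,0,0,1],[3.3,0.83,0,0,0,0,1],[3.3,0.83,0,0,0,0,1],[3.3,0.83,0,0,0,0,1],[3.3,0.83,0,0,0,0,1],[3.3,0.83,0,0,0,0,1]]'
python3 -m jog '[[3.3,0.83,0,0,0,0,1],[2.5,0.6,0,0,0,0,1],[1.5,0.5,0,0,0,0,1],[0,0,0,0,0,0.1,1],[0,0,0,0,0,0.1,1],[0,0,0,0,0,0.08,1],[0,0,0,0,0,0,1],[0,0,0,0,0,0,1],[0,0,0,0,0,0,1]]'
python3 look.py w3 rail_mid=.14
```

```text
time: 8.8
tool_pos: [0.5063, 0.3319, 0.2714]
eef_rot: [1.746, 2.611, 0.001]
wrist_force: [0.1, 0.1, -0.3]
grip_width: 0.079
finger_force: 30.0
time: 9.7
tool_pos: [0.4969, 0.4052, 0.2707]
eef_rot: [2.092, 2.344, 0.0]
wrist_force: [0.3, 0.3, -2.0]
grip_width: 0.085
finger_force: 30.0
9.7 [0.4969 0.4052 0.2707] [-0.34  0.38 -0.59  1.58  0.22  1.25 -0.85]
```

View pics/w3.png

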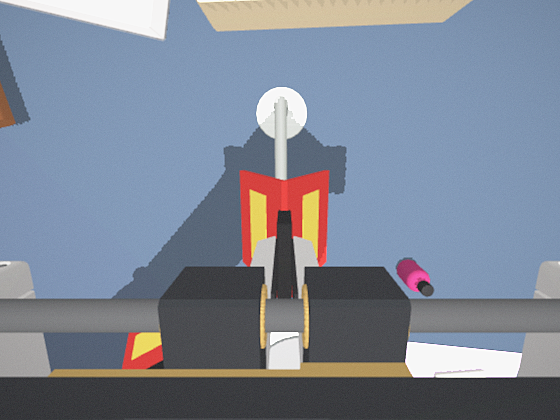

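The bar runs vertically from about (281,102) to (282,178), in line with the marker's fold at (285,182). I'll measure the offset.

```bash
python3 - <<'E'
from station import cams,ctrl
from h import *
import cv2
im=cv2.imread("pics/w3.png");c=cams.calibration("wrist");s=ctrl.get_state()
g=im.astype(int)
M=R.from_rotvec(s["eef_rot"])
for v in (118,130,140,150,160,170):
    row=g[v,255:312]; sat=row.max(1)-row.min(1)
    u=255+np.nonzero((sat<25)&(row.mean(1)>120))[0]
    if len(u)==0: print(v,g[v,270:295].tolist());continue
    P=atz(c,((u.min()+u.max())/2,v),.14)
    print(v,u.min(),u.max(),P.round(4),"tool",(M.inv().apply(P-s["tool_pos"])*1000).round(1))
# fin/fold reference: known grasp line x=0 at the tool
for d in (0,.03):
    P=s["tool_pos"]+M.apply([.03+d/3,0,.0]);print(proj(c,P))
E
```

```text
118 257 306 [0.4833 0.4915 0.14  ] tool [ 87.2  -3.7 130.6]
130 262 300 [0.4841 0.4802 0.14  ] tool [ 75.9  -4.2 130.6]
140 274 286 [0.4842 0.4706 0.14  ] tool [ 66.4  -5.1 130.6]
150 274 286 [0.4853 0.461  0.14  ] tool [ 56.7  -5.2 130.6]
160 275 286 [0.4869 0.4513 0.14  ] tool [ 46.9  -4.7 130.6]
170 275 286 [0.488  0.4414 0.14  ] tool [ 36.9  -4.7 130.6]
[285.99247798 202.04812537]
[286.04279485 185.46408292]
```

```bash
python3 -m jog '[[0,-0.5,0,0,0,0,1],[0,0,2,0,0,0,1],[0,0,2.5,0,0,0,1],[0,0,2.5,0,0,0,1],[0,0,1.6,0,0,0,1],[0,0,0.8,0,0,0,1],[0,0,0.4,0,0,0,1],[0,0,0,0,0,0,1],[0,0,0,0,0,0,1]]'; python3 -m jog '[[0,0,0.3,0,0,0,1],[0,0,0.3,0,0,0,1],[0,0,0,0,0,0,1]]'
```

```text
time: 10.7
tool_pos: [0.492, 0.4053, 0.1735]
eef_rot: [2.094, 2.342, 0.002]
wrist_force: [0.1, 0.1, -0.3]
grip_width: 0.085
finger_force: 30.0
time: 11.0
tool_pos: [0.4917, 0.4047, 0.1662]
eef_rot: [-2.094, -2.342, 0.0]
wrist_force: [0.2, -0.7, -0.5]
grip_width: 0.083
finger_force: 30.0
```

```bash
python3 -m jog '[[0,0,0.2,0,0,0,1],[0,0,0.1,0,0,0,1],[0,0,0,0,0,0,1]]'; python3 -m jog '[[0,0,0.1,0,0,0,1],[0,0,0,0,0,0,1]]'
```

```text
time: 11.3
tool_pos: [0.4925, 0.4051, 0.1639]
eef_rot: [2.094, 2.342, 0.002]
wrist_force: [5.3, 2.0, 0.4]
grip_width: 0.08
finger_force: 30.0
time: 11.5
tool_pos: [0.4928, 0.4051, 0.1632]
eef_rot: [2.094, 2.341, 0.003]
wrist_force: [5.5, 0.9, 4.4]
grip_width: 0.084
finger_force: 30.0
```

```bash
python3 -m jog '[[0,0.1,0,0,0,0,1],[0,0,0,0,0,0,1],[0,0,0,0,0,0,1]]'; python3 -m jog '[[0,0.1,0,0,0,0,1],[0,0,0,0,0,0,1]]'
```

```text
time: 11.8
tool_pos: [0.4931, 0.4052, 0.1628]
eef_rot: [2.094, 2.342, 0.001]
wrist_force: [5.1, -0.1, 4.9]
grip_width: 0.084
finger_force: 30.0
time: 12.0
tool_pos: [0.4934, 0.4051, 0.1623]
eef_rot: [-2.093, -2.342, 0.001]
wrist_force: [3.6, 0.6, 2.3]
grip_width: 0.084
finger_force: 30.0
```

```bash
python3 -m jog '[[0,0.1,0,0,0,0,1],[0,0,0,0,0,0,1],[0,0,0,0,0,0,0.9],[0,0,0,0,0,0,0.85],[0,0,0,0,0,0,0.8],[0,0,0,0,0,0,0.75],[0,0,0,0,0,0,0.7],[0,0,0,0,0,0,0.6],[0,0,0,0,0,0,0.5],[0,0,0,0,0,0,0.4],[0,0,0,0,0,0,0.4]]'; python3 -m jog '[[0,0,-1,0,0,0,0.4],[0,0,-2,0,0,0,0.4],[0,0,-4,0,0,0,0.4],[0,0,-4,0,0,0,0.4],[0,0,-3,0,0,0,0.4],[0,0,0,0,0,0,0.4]]'
python3 - <<'E'
from station import cams
import cv2,numpy as np
a=cams.get_image("scene");b=cams.get_image("wrist")
x=cv2.resize(a[230:400,340:540],(400,340),interpolation=2);y=cv2.resize(b,(400,300))
cv2.imwrite("pics/c4.png",np.hstack([x,np.pad(y,((0,40),(0,0),(0,0)))])[:,:,::-1])
E
```

```text
time: 13.1
tool_pos: [0.4947, 0.4052, 0.1625]
eef_rot: [2.094, 2.342, 0.0]
wrist_force: [0.7, 0.2, -0.3]
grip_width: 0.586
finger_force: 0.0
time: 13.7
tool_pos: [0.4956, 0.4067, 0.3079]
eef_rot: [2.093, 2.342, 0.011]
wrist_force: [-0.3, 0.4, -0.2]
grip_width: 0.601
finger_force: 0.0
```

View pics/c4.png

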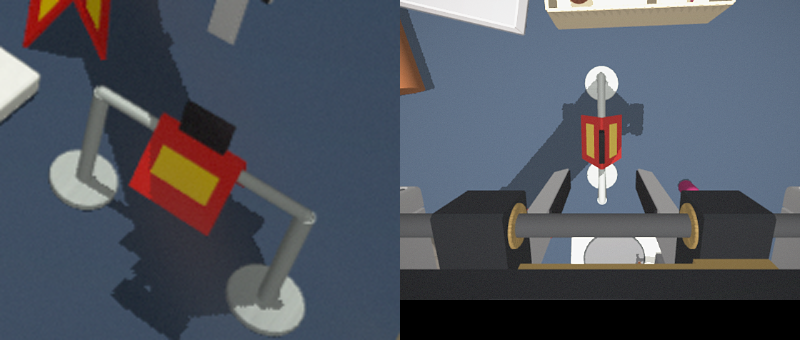

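The marker now hangs astride the bar, upright and free, with the fingers clear. Next I'll go to the pot's far right side, with the jaws part-closed as a cradle.

```bash
python3 -m jog '[[-3,0.1,0,0,0,0,0.57],[-4.8,0.1,0,0,0,0,0.57],[-4.9,0.1,0,0,0,0,0.57],[-4.9,0.1,0,0,0,0,0.57],[-4.9,0.1,0,0,0,0,0.57],[-4.9,0.1,0,0,0,0,0.57],[-4.9,0.1,0,0,0,0,0.57],[-4.9,0.1,0,0,0,0,0.57],[-4.9,0.1,0,0,0,0,0.57],[-4.9,0.1,0,0,0,0,0.57],[-4.9,0.1,0,0,0,0,0.57],[-4.9,0.1,0,0,0,-0.04,0.57]]'
python3 look.py w5 pot=.03 bracket_left=.03 bracket_right=.03 place_left=.03 warmer=0
python3 - <<'E'
from station import cams,ctrl,silhouettes
from h import *
for n in("top","scene"):
    cams.get_image(n);c=cams.calibration(n)
    r=silhouettes("pot",n)[0]["pixels"];o=cv2.findContours(r.astype('uint8'),0,2)[0] if 0 else None
    print(n,r.sum(),np.argwhere(r).mean(0)[::-1])
delta(ctrl.get_state(),(.573,-.163,.047))
E
```

```text
time: 15.0
tool_pos: [0.5694, -0.1599, 0.3015]
eef_rot: [-2.045, -2.383, 0.001]
wrist_force: [0.5, 0.3, 0.8]
grip_width: 0.432
finger_force: 0.0
15.0 [ 0.5694 -0.1599  0.3015] [ 0.41  0.24 -0.3   1.66  0.07  1.26  0.25]
pot 0.7 [283.3 129.5] [ 0.5545 -0.0799]
bracket_right 0.8 [365.7 136.5] [ 0.6725 -0.0714]
bracket_right 0.45 [286.  131.4] [ 0.5587 -0.0819]
warmer 0.84 [301.2  67.3] [0.5667 0.0113]
top 967 [302.46432265 199.53671148]
scene 1620 [242.07530864 215.02839506]
shift cm [-0.66  0.19 25.55] yaw of tool x 1.7243 tilt z [ 1.e-04  1.e-04 -1.e+00]
```

View pics/w5.png

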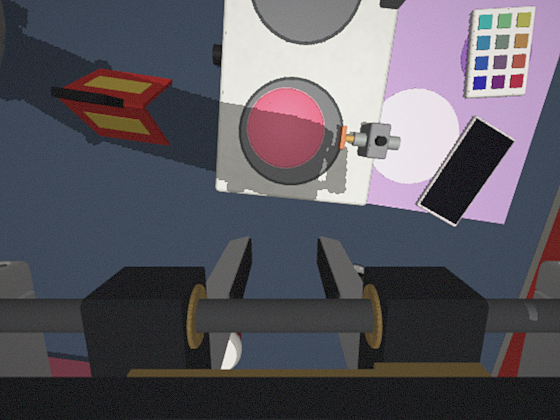

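The pot lid is centred at (286,127), the right pad is at (343,137), and the warmer's back edge runs from (367,204) to (397,12). I'll convert these to world positions.

```bash
python3 - <<'E'
from station import cams,ctrl
from h import *
c=cams.calibration("wrist")
P={k:atz(c,uv,z) for k,uv,z in [("lid",(286,127),.088),("b0",(367,204),.03),("b1",(397,12),.03),("r0",(217,190),.03),("pad",(341,137),.064),("plc",(291,131),.03)]}
for k in P:print(k,P[k].round(4))
d=P["b1"]-P["b0"];print("yaw",np.arctan2(-d[0],d[1]));d=P["b0"]-P["r0"];print("yaw",np.arctan2(d[1],d[0]),np.linalg.norm(d))
E
```

```text
lid [ 0.5588 -0.0753  0.088 ]
b0 [ 0.697  -0.1645  0.03  ]
b1 [0.6803 0.0936 0.03  ]
r0 [ 0.4712 -0.1782  0.03  ]
pad [ 0.6329 -0.0756  0.064 ]
plc [ 0.5667 -0.0772  0.03  ]
yaw 0.06438047414530843
yaw 0.06045237953204952 0.22617592931876632
```

```bash
python3 -m jog '[[-0.6,0.2,3,0,0,0,0.57],[0,0,4,0,0,0,0.57],[0,0,4.5,0,0,0,0.57],[0,0,4.5,0,0,0,0.57],[0,0,4.5,0,0,0,0.57],[0,0,3,0,0,0,0.57],[0,0,1.5,0,0,0,0.57],[0,0,0.5,0,0,0,0.57],[1.5,0,0,0,0,0,0.57],[0.8,0,0,0,0,0,0.57]]'
python3 -m jog '[[0.5,0,0,0,0,0,0.57],[0.5,0,0,0,0,0,0.57],[0.5,0,0,0,0,0,0.57],[0.5,0,0,0,0,0,0.57]]'
```

```text
time: 16.5
tool_pos: [0.5703, -0.1391, 0.049]
eef_rot: [2.045, 2.383, 0.002]
wrist_force: [-0.2, 1.5, 0.1]
grip_width: 0.433
finger_force: 0.0
time: 16.9
tool_pos: [0.567, -0.1224, 0.0485]
eef_rot: [2.046, 2.381, -0.001]
wrist_force: [1.2, -7.3, 3.7]
grip_width: 0.434
finger_force: 3.6
```

```bash
python3 -m jog '[[0.7,0,0,0,0,0,0.57],[0.8,0,0,0,0,0,0.57],[0.9,0,0,0,0,0,0.57],[0.9,0,0,0,0,0,0.57],[0.9,0,0,0,0,0,0.57],[0.9,0,0,0,0,0,0.57],[0.9,0,0,0,0,0,0.57],[0.9,0,0,0,0,0,0.57],[0.9,0,0,0,0,0,0.57],[0.9,0,0,0,0,0,0.57],[0.7,0,0,0,0,0,0.57],[0.4,0,0,0,0,0,0.57]]'
python3 - <<'E'
from station import cams,place_of
from h import *
for n in("top","scene"):
    cams.get_image(n);c=cams.calibration(n)
    for r in place_of("pot",n)[:2]:print(n,r["confidence"],atz(c,r["uv"],.03))
E
```

```text
time: 18.1
tool_pos: [0.5524, -0.0248, 0.0485]
eef_rot: [2.046, 2.381, 0.0]
wrist_force: [1.5, -7.4, 5.3]
grip_width: 0.432
finger_force: 3.9
top 0.8 [0.53124734 0.0279812  0.03      ]
scene 0.83 [0.5377152 0.031084  0.03     ]
```

```bash
python3 -m jog '[[0.6,0,0,0,0,0,0.57],[0.9,0,0,0,0,0,0.57],[0.9,0,0,0,0,0,0.57],[0.9,0,0,0,0,0,0.57],[0.9,0,0,0,0,0,0.57],[0.9,0,0,0,0,0,0.57],[0.9,0,0,0,0,0,0.57],[0.9,0,0,0,0,0,0.57],[0.6,0,0,0,0,0,0.57],[0.4,0,0,0,0,0,0.57],[0,0,0,0,0,0,0.57]]'
python3 - <<'E'
from station import cams,place_of
from h import *
import cv2
ims=[]
for n in("top","scene"):
    im=cams.get_image(n);c=cams.calibration(n);ims.append(im)
    for t in("pot","bracket_left","place_left"):
      for r in place_of(t,n)[:2]:print(n,t,r["confidence"],atz(c,r["uv"],.03),r["uv"])
a=cv2.resize(ims[0][145:245,200:340],(400,286),interpolation=2);b=cv2.resize(ims[1][190:330,180:360],(400,311),interpolation=2)[:286]
cv2.imwrite("pics/c6.png",np.hstack([a,b])[:,:,::-1])
E
```

```text
time: 19.4
tool_pos: [0.54, 0.0537, 0.0479]
eef_rot: [2.046, 2.383, 0.0]
wrist_force: [0.8, -2.8, 3.7]
grip_width: 0.431
finger_force: 2.0
top pot 0.56 [0.52791544 0.1030566  0.03      ] [240.0, 212.0]
top bracket_left 0.55 [0.66198537 0.11343655 0.03      ] [236.6, 166.8]
top bracket_left 0.45 [0.69272016 0.29115939 0.03      ] [176.3, 156.9]
scene pot 0.62 [0.52773638 0.11081098 0.03      ] [307.3, 262.9]
scene bracket_left 0.86 [0.67074319 0.10633019 0.03      ] [255.9, 295.4]
```

View pics/c6.png

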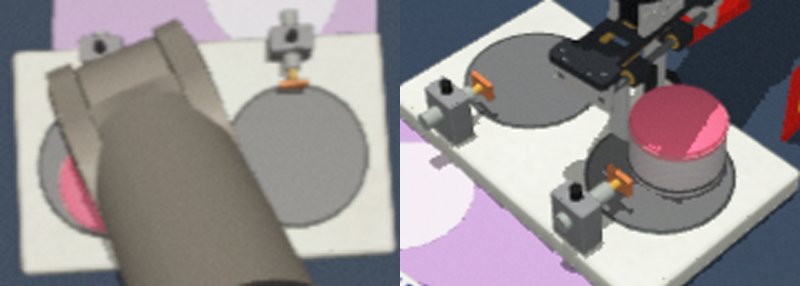

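The scene crop shows the pot standing flat on the left place, in front of the left copper pad (crop 620,180) and clear of it. I'll back off, lift, and go round to its front.

```bash
python3 -m jog '[[-1,0,0,0,0,0,0.57],[-2,0,0,0,0,0,0.57],[0,0,-3,0,0,0,0.57],[0,0,-4.5,0,0,0,0.57],[0,0,-4.5,0,0,0,0.57],[2.3,-2.2,0,0,0,0,0.57],[2.3,-2.2,0,0,0,0,0.57],[2.3,-2.2,0,0,0,0,0.57],[2.2,-2.1,0,0,0,0,0.57]]'
python3 -m jog '[[0,0,0,0,0,0.139,0.57],[0,0,0,0,0,0.139,0.57],[0,0,0,0,0,0.139,0.57],[0,0,0,0,0,0.139,0.57],[0,0,0,0,0,0.139,0.57],[0,0,0,0,0,0.139,0.57],[0,0,0,0,0,0.139,0.57],[0,0,0,0,0,0.139,0.57],[0,0,0,0,0,0.139,0.57],[0,0,0,0,0,0.138,0.57],[0,0,0,0,0,0.138,0.57],[0,0,0,0,0,0.138,0.57]]'
python3 look.py w7 pot=.03 bracket_left=.03
python3 - <<'E'
from station import cams,ctrl
from h import *
delta(ctrl.get_state(),(.444,.101,.047))
E
```

```text
time: 20.7
tool_pos: [0.4428, 0.1014, 0.1672]
eef_rot: [-2.046, -2.383, 0.001]
wrist_force: [0.1, 0.5, 0.5]
grip_width: 0.433
finger_force: 0.0
time: 21.9
tool_pos: [0.4439, 0.1008, 0.1671]
eef_rot: [-3.14, -0.082, 0.002]
wrist_force: [0.1, -0.3, 0.1]
grip_width: 0.431
finger_force: 0.0
21.9 [0.4439 0.1008 0.1671] [-0.11  0.12 -0.28  2.11  0.04  0.92 -1.92]
pot 0.55 [282.2 117.8] [0.5307 0.1067]
shift cm [ 0.000e+00 -1.000e-02  1.202e+01] yaw of tool x 0.0609 tilt z [-8.e-04  1.e-04 -1.e+00]
```

View pics/w7.png

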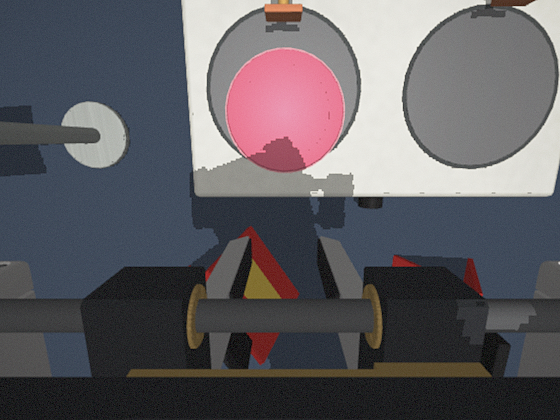

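The pot is at (285,110) and the left copper pad at (284,12), so they line up with the tool. I'll work out the pad face's x position from its edges.

```bash
python3 - <<'E'
from station import cams,ctrl
from h import *
import cv2
im=cv2.imread("pics/w7.png").astype(int);c=cams.calibration("wrist")
for u in (275,284,293):print(u,[im[v,u].tolist() for v in range(0,32,1)])
for v in (5,8,20,22):
    for z in (.053,.075): print(v,z,atz(c,(284,v),z).round(4))
# lid/pot: front rim of side z=.086
for v in (49,171):print(v,atz(c,(285,v),.086).round(4))
E
```

```text
275 [[140, 144, 145], [136, 142, 140], [143, 147, 144], [124, 134, 148], [99, 131, 198], [95, 136, 221], [99, 138, 218], [99, 136, 217], [99, 139, 221], [107, 152, 228], [109, 147, 228], [85, 116, 183], [51, 72, 110], [45, 52, 81], [42, 58, 88], [42, 54, 87], [45, 58, 89], [46, 60, 91], [39, 53, 85], [45, 57, 84], [38, 54, 83], [76, 82, 103], [131, 132, 138], [121, 120, 117], [82, 83, 81], [88, 84, 85], [82, 82, 81], [86, 87, 84], [89, 91, 87], [77, 77, 78], [121, 120, 118], [145, 145, 146]]
284 [[105, 180, 220], [105, 180, 221], [105, 183, 224], [100, 164, 214], [96, 138, 209], [96, 134, 215], [99, 136, 217], [102, 143, 220], [100, 142, 223], [109, 151, 229], [103, 144, 226], [81, 114, 181], [57, 75, 111], [37, 50, 78], [35, 52, 82], [41, 58, 88], [43, 57, 88], [41, 55, 89], [41, 57, 83], [44, 59, 85], [35, 52, 82], [57, 68, 90], [77, 77, 84], [88, 85, 84], [86, 86, 87], [85, 83, 83], [89, 89, 89], [85, 84, 82], [82, 82, 82], [83, 81, 81], [78, 79, 79], [123, 123, 123]]
293 [[225, 230, 232], [226, 232, 232], [234, 237, 233], [198, 213, 221], [122, 152, 212], [88, 131, 213], [100, 139, 217], [99, 139, 218], [105, 144, 222], [107, 145, 227], [107, 145, 229], [78, 107, 167], [35, 50, 78], [43, 56, 84], [43, 58, 87], [42, 59, 89], [44, 56, 89], [42, 58, 87], [45, 60, 87], [33, 51, 79], [34, 50, 81], [71, 78, 99], [125, 128, 128], [152, 151, 152], [113, 112, 112], [81, 80, 80], [81, 82, 80], [87, 87, 85], [85, 84, 82], [84, 85, 83], [83, 82, 82], [121, 121, 121]]
5 0.053 [0.621  0.1114 0.053 ]
5 0.075 [0.6127 0.1109 0.075 ]
8 0.053 [0.6188 0.1112 0.053 ]
8 0.075 [0.6106 0.1107 0.075 ]
20 0.053 [0.6097 0.1107 0.053 ]
20 0.075 [0.6021 0.1102 0.075 ]
22 0.053 [0.6081 0.1106 0.053 ]
22 0.075 [0.6007 0.1101 0.075 ]
49 [0.5783 0.1079 0.086 ]
171 [0.484 0.102 0.086]
```

```bash
python3 -m jog '[[1.2,0,0,0,0,0,0.57],[0,0,3,0,0,0,0.57],[0,0,4,0,0,0,0.57],[0,0,3,0,0,0,0.57],[0,0,1.5,0,0,0,0.57],[0,0,0.5,0,0,0,0.57],[0.7,0,0,0,0,0,0.57],[0.7,0,0,0,0,0,0.57],[0.5,0,0,0,0,0,0.57],[0.5,0,0,0,0,0,0.57],[0.5,0,0,0,0,0,0.57],[0.5,0,0,0,0,0,0.57]]'
python3 -m jog '[[0.5,0,0,0,0,0,0.57],[0.5,0,0,0,0,0,0.57],[0.4,0,0,0,0,0,0.57],[0.2,0,0,0,0,0,0.57],[0,0,0,0,0,0,0.57]]'
python3 look.py w8 pot=.03
```

```text
time: 23.25
tool_pos: [0.4896, 0.1034, 0.0478]
eef_rot: [3.14, 0.091, -0.003]
wrist_force: [-8.7, -0.6, 6.4]
grip_width: 0.429
finger_force: 4.4
time: 23.75
tool_pos: [0.506, 0.1045, 0.0478]
eef_rot: [3.14, 0.091, -0.002]
wrist_force: [-5.1, -1.4, 3.4]
grip_width: 0.428
finger_force: 2.6
23.75 [0.506  0.1045 0.0478] [-0.13  0.39 -0.24  2.08  0.14  0.69 -1.97]
pot 0.9 [279.6 161.4] [0.5579 0.1099]
```

View pics/w8.png

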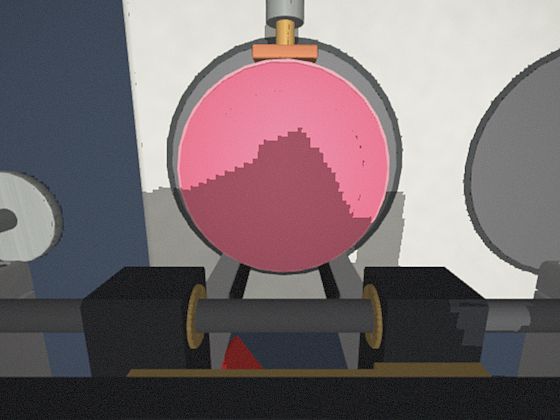

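The pot rim (283,60) is almost touching the pad's front edge (285,58), and the brass stem shows between rows 22 and 44. I'll press on in small steps and watch the pad move against its sleeve.

```bash
cat > stem.py <<'E'
from station import cams,ctrl
from h import *
import cv2
s=ctrl.get_state();c=cams.calibration("wrist");im=cams.get_image("wrist").astype(int)
hsv=cv2.cvtColor(im.astype(np.uint8),cv2.COLOR_RGB2HSV)
h=hsv[:75,278:292].astype(int);m=np.median(h,1)
# label rows by hue/sat
print(s["tool_pos"].round(4),s["wrist_force"].round(1));print([tuple(x) for x in m[5:66].astype(int)])
E
python3 - <<'E'
from h import *
from station import cams
c=cams.calibration("wrist")
print(atz(c,(285,58),.075),atz(c,(285,60),.086),atz(c,(285,272),.086),atz(c,(285,45),.075))
E
python3 stem.py
python3 -m jog '[[0.2,0,0,0,0,0,0.57],[0.2,0,0,0,0,0,0.57],[0,0,0,0,0,0,0.57]]'; python3 stem.py
```

```text
[0.60781393 0.10958106 0.075     ] [0.60438848 0.1094141  0.086     ] [0.5074192  0.10358075 0.086     ] [0.61321981 0.10990626 0.075     ]
[0.5061 0.1045 0.0478] [-4.8  0.1  3.5]
[(np.int64(50), np.int64(7), np.int64(175)), (np.int64(49), np.int64(7), np.int64(176)), (np.int64(49), np.int64(8), np.int64(176)), (np.int64(53), np.int64(7), np.int64(176)), (np.int64(48), np.int64(7), np.int64(174)), (np.int64(54), np.int64(8), np.int64(176)), (np.int64(53), np.int64(7), np.int64(177)), (np.int64(54), np.int64(7), np.int64(177)), (np.int64(49), np.int64(8), np.int64(178)), (np.int64(48), np.int64(7), np.int64(182)), (np.int64(53), np.int64(8), np.int64(160)), (np.int64(53), np.int64(9), np.int64(97)), (np.int64(81), np.int64(8), np.int64(64)), (np.int64(102), np.int64(27), np.int64(69)), (np.int64(18), np.int64(85), np.int64(116)), (np.int64(18), np.int64(132), np.int64(196)), (np.int64(19), np.int64(137), np.int64(219)), (np.int64(19), np.int64(136), np.int64(212)), (np.int64(19), np.int64(136), np.int64(211)), (np.int64(18), np.int64(136), np.int64(205)), (np.int64(18), np.int64(136),
[... 4105 characters left out ...]
64(208)), (np.int64(19), np.int64(135), np.int64(207)), (np.int64(18), np.int64(137), np.int64(182)), (np.int64(11), np.int64(136), np.int64(184)), (np.int64(10), np.int64(140), np.int64(217)), (np.int64(10), np.int64(137), np.int64(221)), (np.int64(10), np.int64(138), np.int64(221)), (np.int64(11), np.int64(142), np.int64(221)), (np.int64(9), np.int64(124), np.int64(225)), (np.int64(1), np.int64(67), np.int64(232)), (np.int64(172), np.int64(55), np.int64(236)), (np.int64(175), np.int64(64), np.int64(226)), (np.int64(175), np.int64(104), np.int64(205)), (np.int64(173), np.int64(130), np.int64(222)), (np.int64(173), np.int64(120), np.int64(234)), (np.int64(173), np.int64(120), np.int64(233))]
```

```bash
sed -i 's/^print(s\["tool.*/r=np.nonzero((m[:,0]>13)\&(m[:,0]<25)\&(m[:,1]>60))[0];print(s["tool_pos"].round(4),s["wrist_force"].round(1),"stem rows",r.min(),r.max(),len(r))/' stem.py
python3 -m jog '[[0.2,0,0,0,0,0,0.57],[0.1,0,0,0,0,0,0.57],[0,0,0,0,0,0,0.57]]'; python3 stem.py;python3 -m jog '[[0.15,0,0,0,0,0,0.57],[0,0,0,0,0,0,0.57]]'; python3 stem.py
```

```text
time: 24.55
tool_pos: [0.5124, 0.1049, 0.0477]
eef_rot: [3.14, 0.091, -0.003]
wrist_force: [-9.1, -0.8, 7.9]
grip_width: 0.433
finger_force: 4.9
[0.5124 0.1049 0.0477] [-9.1 -0.8  7.9] stem rows 34 52 19
time: 24.8
tool_pos: [0.5139, 0.105, 0.0477]
eef_rot: [3.14, 0.091, -0.003]
wrist_force: [-9.8, -0.5, 6.8]
grip_width: 0.434
finger_force: 5.0
[0.5139 0.105  0.0477] [-9.8 -0.5  6.8] stem rows 38 52 15
```

The pad is compressed about 4–5 mm and is not at its stop. I'll back off slowly and check that the pot stays.

```bash
python3 -m jog '[[-0.1,0,0,0,0,0,0.57],[-0.1,0,0,0,0,0,0.57],[-0.2,0,0,0,0,0,0.57],[-0.4,0,0,0,0,0,0.57],[-0.8,0,0,0,0,0,0.57],[-1.4,0,0,0,0,0,0.57],[0,0,0,0,0,0,0.57],[0,0,0,0,0,0,0.57],[0,0,0,0,0,0,0.57]]'; python3 stem.py; python3 look.py w9
```

```text
time: 25.75
tool_pos: [0.4852, 0.1035, 0.0477]
eef_rot: [-3.14, -0.091, -0.001]
wrist_force: [0.9, -0.4, 0.6]
grip_width: 0.428
finger_force: 0.0
25.8 [0.4852 0.1035 0.0476] [-0.13  0.36 -0.24  2.12  0.14  0.67 -1.98]Traceback (most recent call last):
  File "stem.py", line 8, in <module>
    r=np.nonzero((m[:,0]>13)&(m[:,0]<25)&(m[:,1]>60))[0];print(s["tool_pos"].round(4),s["wrist_force"].round(1),"stem rows",r.min(),r.max(),len(r))
                                                                                                                            ~~~~~^^
    return umr_minimum(a, axis, None, out, keepdims, initial, where)
ValueError: zero-size array to reduction operation minimum which has no identity
```

View pics/w9.png

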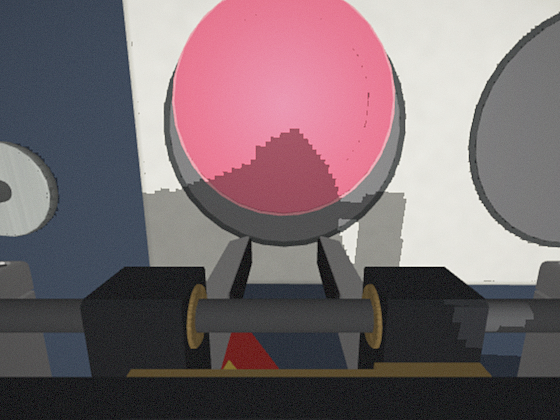

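The pot is free of the fingers, with its front rim at (284,214); the pad is out of view here. I'll retreat upward and check the contact from above.

```bash
python3 -m jog '[[0,0,-2,0,0,0,0.57],[0,0,-4,0,0,0,0.57],[0,0,-4.5,0,0,0,0.57],[0,0,-4.5,0,0,0,0.57],[2,0,-3,0,0,0,0.57],[3.5,0,0,0,0,0,0.57],[1.5,0,0,0,0,0,0.57],[0,0,0,0,0,0,0.57],[0,0,0,0,0,0,0.57]]'
python3 - <<'E'
from station import cams,ctrl
from h import *
import cv2
s=ctrl.get_state();c=cams.calibration("wrist");im=cams.get_image("wrist")
sc=cams.get_image("scene")
b=cv2.resize(sc[190:340,180:360],(400,333),interpolation=2)
print(s["tool_pos"])
u,v=proj(c,np.array([.609,.1107,.07])).round().astype(int);print(u,v)
v0=max(0,v-60);a=cv2.resize(im[v0:v0+125,u-75:u+75],(400,333),interpolation=2);print("crop origin",u-75,v0)
r=sc[230:400,340:540];d=cv2.resize(r,(300,255),interpolation=2)
e=cv2.resize(cams.get_image("top"),(340,255))
cv2.imwrite("pics/c10.png",np.vstack([np.hstack([a,b]),np.pad(np.hstack([d,e]),((0,0),(0,160),(0,0)))])[:,:,::-1])
E
```

```text
time: 26.75
tool_pos: [0.5542, 0.1074, 0.227]
eef_rot: [3.14, 0.091, -0.002]
wrist_force: [0.0, -0.1, 0.0]
grip_width: 0.429
finger_force: 0.0
[0.55423249 0.10744712 0.22699513]
283 150
crop origin 208 90
```

View pics/c10.png

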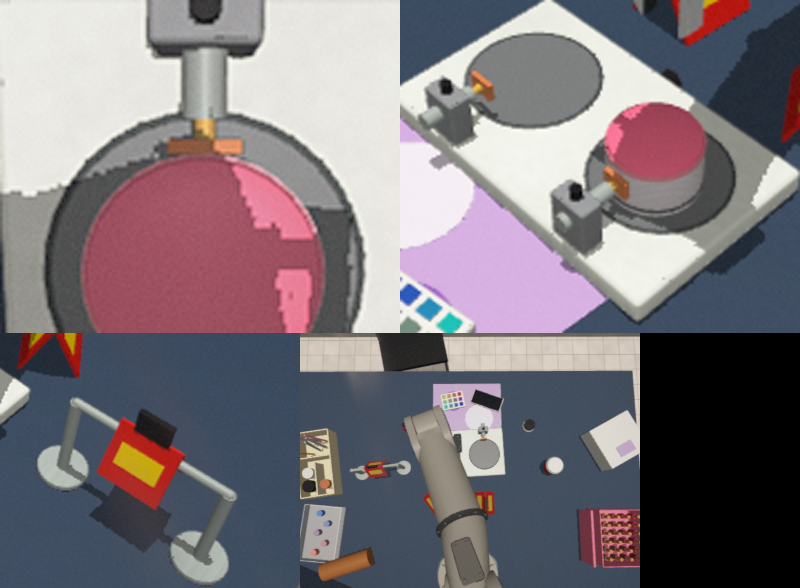

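The pot presses the pad: the stem is still shortened to about 8 mm from 12–13 mm free. The marker hangs freely, and the robot touches nothing.

```bash
python3 -c "
from station import ctrl
print(ctrl.sign_off())"
```

```text
the job is handed in; nothing more can be done
None
```

The job is handed in at about 27 s of the 72 s allowed: the marker hangs freely by its fold on the rail bar, and the pot, slid across without being lifted, stands on the left place pressing the copper pad in about 5 mm, with the cup, polish bottle and jar untouched.

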